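# Put the stacked supplies away, bottle first

## Robot

A 6-joint arm with a two-finger parallel gripper is mounted at the origin on a cart in front of the work surface, level with it; the furniture and walls round the work are solid. World frame = base frame: x ahead of the robot, y to its left, z up, the work surface at z = 0. Lengths are in m, angles in rad, forces in N, time in s.
With the tool pointing down it reaches from about 0.3 to 0.875 m from the base axis. Payload 6.4 kg.
Tool frame: the origin (TCP) lies between the finger pads; the fingertips stand 25 mm ahead of it and the grasp point (between the pads) lies 6 mm ahead of it; z points along the fingers, y is the line along which they close (so a half turn about z gives the same grasp; the last joint's range is limited). The gripper opens to 85 mm and grips with 20 to 120 N. Pads are 22 mm wide; open, the fingers measure 114 mm over their backs; the gripper's body (76 mm by 85 mm) begins 54 mm behind the grasp point. The pads swing forward as they close: fully open they stand 13 mm farther back than shut.
Start: joints at [0.988, 0.181, 1.607, -0, 1.354, -0.206], TCP at [0.212, 0.535, 0.256] pointing down, gripper open.
Joint ranges: [-2.99, 2.99], [-0.89, 2.07], [0.3, 2.58], [-1.14, 4.28], [0, 2.63], [-3.12, 3.12]. Speed limits (rad/s): [2.57, 2.57, 3.01, 3.14, 3.14, 3.14].

## Interface

Orientations are given as a unit quaternion [w, x, y, z].
In Python, from bench import ctrl gives the robot as it stands.
- The arm moves only by the tool servo_tool, never from a script. Its argument "series" is text: rows parted by semicolons, each of 7 numbers parted by spaces: the gripper command: -1 is fully open, 1 is shut, values between are in proportion, then the shift along the tool's x, y, z in m, then the turn, a rotation vector about the tool's x, y, z in degrees. A call has 1 to 12 rows; each row is the pose to reach, as a shift and turn from the pose commanded when the call began, along the tool's axes at that moment; what a row does not reach only later rows make up. A row lasts 1/12 s, in which the tool goes at most 41.7 mm and 7.16 degrees, less where a joint would pass 70% of its speed; a pose out of reach is approached as far as the arm can. A call with a gripper value outside its range is refused whole. The fingers move at their own pace and stop on an object; the grip force is fixed at half the most. Time passes only in rows, so rows that repeat a pose let the fingers close. It gives the time, the measured TCP pose, the force, the opening and the grip force at its end, in the units of the state.
- ctrl.get_obs(): the state, without advancing time (a new reading comes with each control period).
- ctrl.camera(name): name is "side" or "top" or "wrist"; returns a dict with "img" (480x640x3 uint8, red, green, blue), "z_map" (480x640 float32, m along the optical axis (not along the pixel's ray), 0 where there is no reading), "fovy" (degrees; the focal length in pixels is half the picture's height over the tangent of half this angle, whatever the lens; pixels are square), "cx", "cy" (the principal point, pixels), "extrinsics" (4x4, takes a point from camera to world coordinates); the wrist camera has in their place "T_tool_cam" (4x4, takes a point from camera to tool coordinates, whose origin is the TCP and whose axes are the flange's). Camera axes: x right, y down, z forward; pixel columns grow to the right and rows downward; lengths in m; the calibration is good to about 2 mm. A picture is of the moment at which its call begins: read the wrist's pose just before it.
- ctrl.hand_in(): hands the job in; it is judged then, once.
The state is a dict: "time_s": time; "q": joint angles; "dq": joint speeds; "joint_efforts": joint torques, N m; "eef_pos": TCP position; "eef_rot": TCP orientation; "wrist_force": force on the tool from outside, world axes, zero at the start; "torque": the same for the moment, N m; "opening": opening from 0.0 (shut) to 1.0 (fully open); "grasp_force": force on a finger pad.
Only numpy, scipy, OpenCV 4.12 (cv2) and the standard library are available. Lean on these libraries where they do the work, as an engineer would, in place of code of your own. Each camera call takes 0.05 s, during which the arm holds its last target. There are 200 camera calls.

## Task

Put these supplies away in the four dark-rimmed, wood-floored holders, each of which fits one of them by shape and size: first stand the pump bottle upright in the deep round holder at the back, then take the stack apart from the top and lay the block battery flat in the small rectangular tray, then the tape roll flat in the wide shallow round tray, and last the component box flat, right way up, in the large rectangular tray. Everything must rest fully inside its rim, let go and still, and the bottle must never be knocked over. Leave the spool of solder and the yellow side cutters where they are.

Things in the scene. Friction and masses are not known exactly. Their poses are not given: they have to be found in the camera images.
- solvent_bottle: White pump bottle with a blue pump on top, standing upright on the bench beyond the stack. Round body 54 mm across, straight from about 3 mm to 85 mm above its underside, then narrowing; 131 mm tall with the pump; 190 g, give or take. Origin: centre of its underside, z up.
- battery: Black block battery (gold band at one end) lying flat on top of the stack: 26 mm (its x) by 48 mm (its y) by 17 mm high; grasp it across the 26 mm. About 45 g. Origin: centre of its underside, z up. Either end may point either way in the tray.
- tape_roll: Roll of black tape lying flat in the middle of the stack, on the component box and under the battery: 68 mm outside diameter, 19 mm high, about 50 g; grasp it across the outside. Its middle is not open to fingers: treat it as a solid disc. Origin: centre of its underside, z up.
- component_box: Clear flat box with its lid shut (the lid does not open), the bottom of the stack: 64 mm wide (69 mm with the small tab on the lid's front edge) along its x, 90 mm along its y, 25 mm high, about 80 g; grasp it across the 64 mm, the side walls being at x = -30 mm and x = +34 mm. Origin: centre of the outline on its underside (2 mm off the middle between the walls), z up. At the start the tape roll's underside is 24 mm and the battery's 43 mm above the box's underside.
- bottle_holder: Deep round holder fixed to the bench in the back row, dark steel ring with pale wood floor: inside diameter 71 mm, wall 4 mm thick, rim 23 mm above the bench; floor 4 mm above the bench. For the bottle. Origin: centre of its underside on the bench.
- battery_tray: Smallest rectangular tray, fixed to the bench, dark steel rim and pale wood floor: inside 44 mm (its x) by 66 mm (its y), rim 3 mm thick, its top 8 mm above the bench; floor 4 mm above the bench. For the battery, long side along long side. Origin: centre of its underside on the bench.
- tape_tray: Wide shallow round tray, fixed to the bench, dark steel rim and pale wood floor: inside diameter 86 mm, rim 3 mm thick, its top 8 mm above the bench; floor 4 mm above the bench. For the tape roll. Origin: centre of its underside on the bench.
- box_tray: Large rectangular tray, fixed to the bench, dark steel rim and pale wood floor: inside 86 mm (its x) by 108 mm (its y), rim 3 mm thick, its top 8 mm above the bench; floor 4 mm above the bench. For the component box, long side along long side, either way round. Origin: centre of its underside on the bench.
- solder_spool: White spool of solder wire, 53 mm across and 39 mm high, standing on its flange near the work; not part of the job, leave it alone. Origin: centre of its underside.
- side_cutters: Yellow-handled side cutters, 34 x 136 x 11 mm, lying flat at the far left of the trays; not part of the job, leave them alone. Origin: centre of their underside, long axis y.
Mind the look-alikes: they are no part of the job. Leave any red or turquoise look-alike of the battery alone.

How it is judged:
On the way, in this order (a step that is already met when the one before it is completed fails the run):
1. the pump bottle stands upright in its holder, let go (horizontal distance between solvent_bottle and bottle_holder below 0.02 m and z of solvent_bottle in the frame of bottle_holder below 0.0055 m and angle between solvent_bottle's own z axis and vertical below 0.03 rad and contact force between the fingers and solvent_bottle below 0.1 N), for 0.2 s.
2. the battery lies flat in its tray, let go (horizontal distance between battery and battery_tray below 0.02 m and z of battery in the frame of battery_tray below 0.0055 m and angle between battery's own z axis and vertical below 0.03 rad and contact force between the fingers and battery below 0.1 N), for 0.2 s.
3. the tape roll lies flat in its tray, let go (horizontal distance between tape_roll and tape_tray below 0.02 m and z of tape_roll in the frame of tape_tray below 0.0055 m and angle between tape_roll's own z axis and vertical below 0.03 rad and contact force between the fingers and tape_roll below 0.1 N), for 0.2 s.
4. the component box lies flat in its tray, let go (horizontal distance between component_box and box_tray below 0.02 m and z of component_box in the frame of box_tray below 0.0055 m and angle between component_box's own z axis and vertical below 0.03 rad and contact force between the fingers and component_box below 0.1 N), for 0.2 s.
At the end, for the whole second after the job is handed in: Bottle, battery, tape roll and component box each rest upright or flat (tilt under 1.7 degrees) on the floor of their own holder (underside within 1.5 mm of the floor), centre within 20 mm of the holder's centre, let go and still (horizontal distance between solvent_bottle and bottle_holder below 0.02 m and z of solvent_bottle in the frame of bottle_holder below 0.0055 m and angle between each of solvent_bottle, battery, tape_roll, component_box's own z axis and vertical below 0.03 rad and linear speed of each of solvent_bottle, battery, tape_roll, component_box below 0.03 m/s and angular speed of each of solvent_bottle, battery, tape_roll, component_box below 0.3 rad/s and horizontal distance between battery and battery_tray below 0.02 m and z of battery in the frame of battery_tray below 0.0055 m and horizontal distance between tape_roll and tape_tray below 0.02 m and z of tape_roll in the frame of tape_tray below 0.0055 m and horizontal distance between component_box and box_tray below 0.02 m and z of component_box in the frame of box_tray below 0.0055 m); the robot touches nothing.
It fails at once if the bottle is tipped or knocked over (angle between solvent_bottle's own z axis and vertical above 0.6 rad).
It fails at once if the solder spool is pushed away by more than 30 mm (distance of solder_spool from where it was at the start of the episode above 0.03 m).
It fails at once if the pair of side cutters is pushed away by more than 30 mm (distance of side_cutters from where it was at the start of the episode above 0.03 m).
It also fails if it takes over 115 s, if anything falls off the work surface, if the arm or the gripper's body presses on something with over 40 N, if the wrist force passes 120 N, or if a joint passes its speed limit or range.

## Working session

There is one attempt and no reset: what is moved stays moved. The work goes in short steps, Python scripts to look and compute and a tool call to move; the robot and the scene stay as the last step left them, time stands still between calls to the robot, and variables do not carry over. Pictures are saved under pics/ and viewed, at most 17 in all, crops included, and the job is handed in when it is done.

Besides the shell and the picture viewer there is one more tool, called after "Emit:" as a command line: name --argument value ..., lists and objects as JSON in quotes. servo_tool: Moves the arm, as the interface text tells. Its arguments: {"type":"object","properties":{"series":{"type":"string"}},"required":["series"]}

```bash
mkdir -p pics
cat > h.py <<'E'
import numpy as np, cv2, pickle
from bench import ctrl
from scipy.spatial.transform import Rotation as R
def cam(n):
    o=ctrl.get_obs(); c=ctrl.camera(n)
    if n=='wrist':
        T=np.eye(4); w,x,y,z=o['eef_rot']; T[:3,:3]=R.from_quat([x,y,z,w]).as_matrix(); T[:3,3]=o['eef_pos']
        c['extrinsics']=T@c['T_tool_cam']
    return c
def save(c,f): cv2.imwrite(f,cv2.cvtColor(c['img'],cv2.COLOR_RGB2BGR))
def F(c): return 240/np.tan(np.radians(c['fovy'])/2)
def pts(c):
    v,u=np.mgrid[:480,:640]; z=c['z_map']; f=F(c)
    P=np.stack([(u-c['cx'])/f*z,(v-c['cy'])/f*z,z],-1)
    return P@c['extrinsics'][:3,:3].T+c['extrinsics'][:3,3]
def plane(c,uv,h):
    uv=np.atleast_2d(uv).astype(float); f=F(c); E=c['extrinsics']
    d=np.c_[(uv[:,0]-c['cx'])/f,(uv[:,1]-c['cy'])/f,np.ones(len(uv))]@E[:3,:3].T
    return E[:3,3]+d*((h-E[2,3])/d[:,2])[:,None]
E
python3 - <<'E'
from h import *
for n in('top','side','wrist'):
    c=cam(n); save(c,f'pics/{n}0.png'); pickle.dump(c,open(n+'0.pkl','wb')); print(n,c['extrinsics'].round(3).tolist(),c['fovy'],c['cx'],c['cy'])
print(ctrl.get_obs())
E
```

```text
top [[0.008, -0.991, 0.132, 0.349], [-1.0, -0.005, 0.021, 0.076], [-0.021, -0.132, -0.991, 1.344], [0.0, 0.0, 0.0, 1.0]] 45.055805072644965 328.0089320671863 246.85216791348708
side [[0.999, 0.027, -0.037, 0.585], [0.046, -0.611, 0.791, -0.859], [-0.001, -0.791, -0.611, 0.792], [0.0, 0.0, 0.0, 1.0]] 44.99676903718359 315.6487788476956 237.75730766303946
wrist [[0.368, 0.893, 0.26, 0.147], [0.93, -0.353, -0.104, 0.561], [-0.001, 0.28, -0.96, 0.373], [0.0, 0.0, 0.0, 1.0]] 62.25398783778785 315.53593663316155 240.931932979188
{'time_s': 0.15, 'q': array([ 9.87683490e-01,  1.81407631e-01,  1.60777628e+00,  4.90181050e-05,
        1.35382865e+00, -2.06323196e-01]), 'dq': array([-0.00207069, -0.00079245, -0.00391227, -0.00189673,  0.00305733,
        0.00230959]), 'joint_efforts': array([ 7.66465728e-04, -4.45267296e+01, -3.51689923e+01, -4.09073382e-04,
        5.95247227e-03,  2.31477446e-05]), 'eef_pos': array([0.21132359, 0.53433277, 0.25557113]), 'eef_rot': array([-2.95101927e-04,  1.87287511e-01,  9.82304883e-01, -6.46159800e-04]), 'wrist_force': array([-0.54103817,  0.04617728,  0.21025119]), 'torque': array([ 0.01463016, -0.02515255,  0.00975162]), 'grasp_force': 0.0, 'opening': 0.9970915553596091}
```

View pics/top0.png

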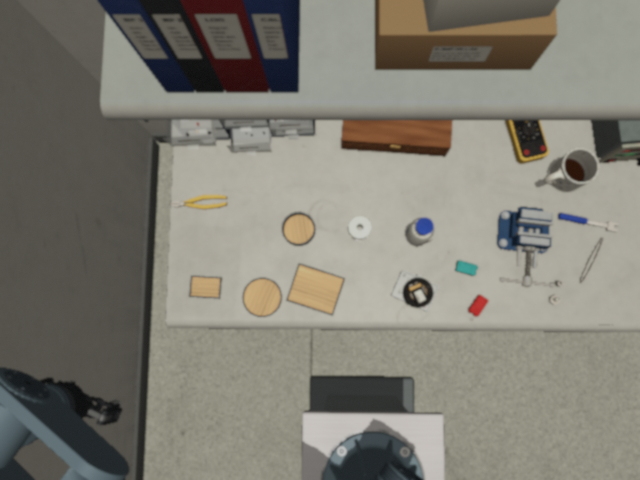

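View pics/side0.png

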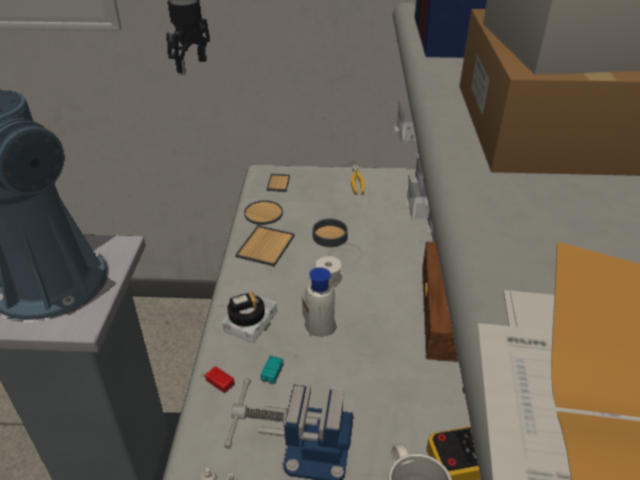

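Candidates (top view):
- **Bottle:** white and blue, at (420,230). The white spool at (360,228) and the mug are not it.
- **Battery:** black, on the stack at (418,295). Red (478,305) and turquoise (466,268) are look-alikes.
- **Holders:** bottle (299,229), battery (206,287), tape (262,297), box (316,289).

Run:
```python
from h import *
c=pickle.load(open('top0.pkl','rb')); P=pts(c)
hsv=cv2.cvtColor(c['img'],cv2.COLOR_RGB2HSV)
m=((hsv[...,0]>8)&(hsv[...,0]<26)&(hsv[...,1]>70)&(hsv[...,2]>110)).astype(np.uint8); m[:205]=0;m[330:]=0
m=cv2.morphologyEx(m,cv2.MORPH_CLOSE,np.ones((3,3)))
for k in cv2.findContours(m,0,2)[0]:
    if cv2.contourArea(k)<150: continue
    w=plane(c,k[:,0],.004)[:,:2].astype(np.float32); M=cv2.moments(w.reshape(-1,1,2))
    (x,y),s,a=cv2.minAreaRect(w); print(np.round((M['m10']/M['m00'],M['m01']/M['m00']),4),'rect',np.round((x,y,*s,a),4))
for n,(u0,u1,v0,v1) in dict(bottle=(400,440,210,248),spool=(342,378,212,242),stack=(385,440,268,312)).items():
    Q=P[v0:v1,u0:u1].reshape(-1,3); 
    for lo,hi in((.012,.035),(.035,.05),(.05,.075),(.075,.14)):
        s=Q[(Q[:,2]>lo)&(Q[:,2]<hi)]
        if len(s)>5: print(n,lo,len(s),s.min(0).round(3),s.max(0).round(3),np.median(s,0).round(3))
print('shelf z',np.median(P[100,150:600,2]),P[112,320],'lowest shelf x',P[116,320], 'ring',P[215,299],P[244,299],'bench',P[270,380])
a=c['img'][200:320,380:500]; s=pickle.load(open('side0.pkl','rb'))['img'][250:400,190:350]
a=cv2.resize(a,(480,480),interpolation=2);s=cv2.resize(s,(512,480),interpolation=2)
cv2.imwrite('pics/crop.png',np.hstack([a,s])[...,::-1][:, :800])
```

```text
[0.4093 0.2577] rect [0.4091 0.2572 0.0832 0.0839 0.4366]
[0.4323 0.3907] rect [0.4324 0.3906 0.0442 0.066  0.3596]
[0.4288 0.1341] rect [ 0.4288  0.1338  0.1082  0.087  72.412 ]
[0.5701 0.1756] rect [0.5701 0.1759 0.0691 0.0707 0.2898]
bottle 0.012 43 [ 0.526 -0.126  0.013] [ 0.568 -0.076  0.035] [ 0.538 -0.085  0.024]
bottle 0.035 31 [ 0.527 -0.13   0.036] [ 0.566 -0.076  0.05 ] [ 0.535 -0.093  0.044]
bottle 0.05 53 [ 0.527 -0.13   0.051] [ 0.569 -0.076  0.074] [ 0.538 -0.085  0.063]
bottle 0.075 501 [ 0.53  -0.13   0.076] [ 0.584 -0.075  0.138] [ 0.552 -0.098  0.107]
spool 0.012 51 [0.546 0.011 0.013] [0.595 0.057 0.035] [0.574 0.031 0.033]
spool 0.035 348 [0.545 0.006 0.035] [0.594 0.057 0.047] [0.569 0.032 0.039]
stack 0.012 452 [ 0.381 -0.148  0.012] [ 0.474 -0.042  0.035] [ 0.435 -0.072  0.024]
stack 0.035 467 [ 0.388 -0.132  0.035] [ 0.455 -0.065  0.05 ] [ 0.423 -0.096  0.043]
stack 0.05 264 [ 0.392 -0.121  0.05 ] [ 0.452 -0.077  0.068] [ 0.418 -0.097  0.061]
shelf z 0.42165100845617876 [0.70007552 0.11140466 0.41426959] lowest shelf x [0.69642655 0.11167615 0.40530924] ring [0.6016034  0.17378081 0.00757927] [0.53089591 0.17178975 0.02126139] bench [ 0.47403295 -0.01660787 -0.00367958]
```

View pics/crop.png

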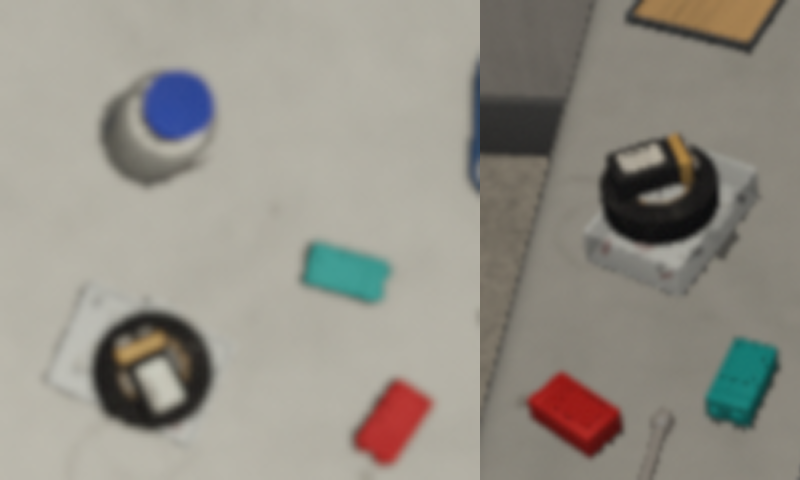

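The crop confirms the choice: the white bottle with blue pump is at crop (150,125), and the black battery with gold band is on the tape roll at (155,375). The red and turquoise blocks are separate and stay put. I'm moving over the stack and aligning the tool with the world axes.

Emit:
servo_tool --series "-1 -0.212 -0.2515 0 0 0 -21.6;-1 -0.212 -0.2515 0 0 0 -21.6;-1 -0.212 -0.2515 0 0 0 -21.6;-1 -0.212 -0.2515 0 0 0 -21.6;-1 -0.212 -0.2515 0 0 0 -21.6;-1 -0.212 -0.2515 0 0 0 -21.6;-1 -0.212 -0.2515 0 0 0 -21.6;-1 -0.212 -0.2515 0 0 0 -21.6;-1 -0.212 -0.2515 0 0 0 -21.6"

```text
time_s: 0.9
eef_pos: [0.3183, 0.2172, 0.2562]
eef_rot: [0.001, 0.004, 1.0, -0.001]
wrist_force: [0.1, 0.2, -0.1]
opening: 0.998
grasp_force: 0.0
```

```bash
cat > trays.py <<'E'
from h import *
def wood(c):
    hsv=cv2.cvtColor(c['img'],cv2.COLOR_RGB2HSV)
    m=((hsv[...,0]>8)&(hsv[...,0]<26)&(hsv[...,1]>70)&(hsv[...,2]>110)).astype(np.uint8)
    m=cv2.morphologyEx(m,cv2.MORPH_CLOSE,np.ones((5,5)))
    for k in cv2.findContours(m,0,2)[0]:
        if cv2.contourArea(k)<1500: continue
        w=plane(c,k[:,0],.004)[:,:2].astype(np.float32); M=cv2.moments(w.reshape(-1,1,2))
        (x,y),s,a=cv2.minAreaRect(w); print(k[:,0].mean(0).round(),np.round((M['m10']/M['m00'],M['m01']/M['m00']),4),'rect',np.round((x,y,*s,a),4))
E
python3 - <<'E'
from trays import *
c=cam('wrist'); save(c,'pics/w1.png'); wood(c)
E
```

```text
[487. 312.] [0.431  0.3941] rect [4.33600e-01 3.89700e-01 6.46000e-02 4.31000e-02 8.71621e+01]
[241. 307.] [0.4293 0.1362] rect [ 0.4304  0.1324  0.1073  0.0854 72.2904]
[353. 290.] [0.4112 0.2567] rect [4.11000e-01 2.56500e-01 8.38000e-02 8.29000e-02 8.96511e+01]
```

Emit:
servo_tool --series "-1 -0.1 -0.3 0 0 0 0;-1 -0.1 -0.3 0 0 0 0;-1 -0.1 -0.3 0 0 0 0;-1 -0.1 -0.3 0 0 0 0;-1 -0.1 -0.3 0 0 0 0;-1 -0.1 -0.3 0 0 0 0;-1 -0.1 -0.3 0 0 0 0;-1 -0.1 -0.3 0 0 0 0;-1 -0.1 -0.3 0 0 0 0"

```text
time_s: 1.7
eef_pos: [0.4177, -0.0803, 0.2563]
eef_rot: [0.0, 0.002, 1.0, -0.001]
wrist_force: [-0.6, 0.8, -0.4]
opening: 0.999
grasp_force: 0.0
```

Run:
```python
from h import *
c=cam('wrist'); save(c,'pics/w2.png'); pickle.dump(c,open('w2.pkl','wb')); print(ctrl.get_obs()['eef_pos'])
```

```text
[ 0.41685622 -0.078044    0.25596059]
```

View pics/w2.png

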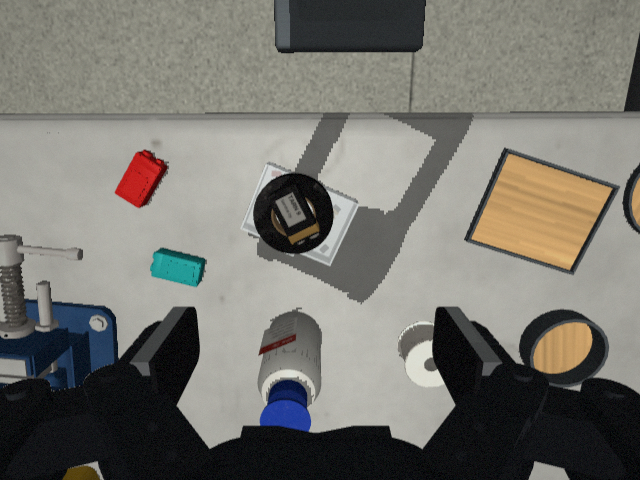

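The wrist view shows the bottle at (290,360), tape roll (293,214), battery (293,212), box (300,213), spool (425,352) and look-alikes red (141,179) and turquoise (178,267).

Run:
```python
from h import *
c=pickle.load(open('w2.pkl','rb')); P=pts(c); print('bench',P[330,380],P[150,400])
v,u=np.mgrid[:480,:640]
hsv=cv2.cvtColor(c['img'],cv2.COLOR_RGB2HSV)
# tape: dark blob
def show(n,m,h):
    ks=cv2.findContours(m.astype(np.uint8),0,2)[0]; k=max(ks,key=cv2.contourArea); w=plane(c,k[:,0],h)[:,:2].astype(np.float32)
    (a,b),r=cv2.minEnclosingCircle(w); print(n,'circ',np.round((a,b,r),4),'rect',np.round(np.r_[cv2.minAreaRect(w)[0],cv2.minAreaRect(w)[1],cv2.minAreaRect(w)[2]],4), cv2.boxPoints(cv2.minAreaRect(w)).round(3).tolist())
roi=(u>235)&(u<365)&(v>155)&(v<275)
Z=P[...,2]
show('batt',roi&(Z>.052)&(Z<.08),.060)
show('tape',roi&(Z>.034)&(Z<.08),.043)
show('box',roi&(Z>.015)&(Z<.08),.025)
b=(u>250)&(u<330)&(v>300)&(v<435)
Q=P[b&(Z>.02)&(Z<.08)]; A=np.c_[2*Q[:,:2],np.ones(len(Q))]; s=np.linalg.lstsq(A,(Q[:,:2]**2).sum(1),rcond=None)[0]; print('bottle',s[:2],np.sqrt(s[2]+s[:2]@s[:2]),len(Q), Q[:,1].min(),Q[:,1].max())
bl=b&(hsv[...,0]>100)&(hsv[...,0]<130)&(hsv[...,1]>150)&(Z>.1)
print('pump',P[bl].min(0),P[bl].max(0)); s=P[...,:][b&(Z>.125)]; print(s.min(0),s.max(0))
im=cv2.resize(c['img'][150:280,230:375],None,fx=4,fy=4,interpolation=2); cv2.imwrite('pics/st.png',im[...,::-1])
```

```text
bench [ 5.54790463e-01 -1.31734895e-02  4.85985355e-04] [ 0.37061178 -0.00265277  0.0005903 ]
batt circ [ 0.4171 -0.0977  0.0258] rect [ 0.4174 -0.0976  0.0477  0.0268 26.1987] [[0.38999998569488525, -0.09600000083446503], [0.4020000100135803, -0.11999999731779099], [0.4449999928474426, -0.0989999994635582], [0.43299999833106995, -0.07500000298023224]]
tape circ [ 0.4212 -0.0993  0.0348] rect [ 4.21500e-01 -9.95000e-02  6.82000e-02  6.87000e-02  8.98244e+01] [[0.3869999945163727, -0.13300000131130219], [0.4560000002384186, -0.1340000033378601], [0.4560000002384186, -0.06499999761581421], [0.3869999945163727, -0.06499999761581421]]
box circ [ 0.4266 -0.0952  0.0549] rect [ 0.4268 -0.0954  0.0898  0.074  66.1938] [[0.375, -0.12200000137090683], [0.4429999887943268, -0.1509999930858612], [0.4790000021457672, -0.0689999982714653], [0.41100001335144043, -0.039000000804662704]]
bottle [ 0.55616799 -0.10449457] 0.02695100364719104 1959 -0.13090726243633027 -0.0762587383001139
pump [ 0.34792881 -0.12161518  0.10210771] [ 0.56641731 -0.07748902  0.37400793]
[ 0.34792881 -0.12163566  0.12547151] [ 0.56641731 -0.07706044  0.37400793]
```

View pics/st.png

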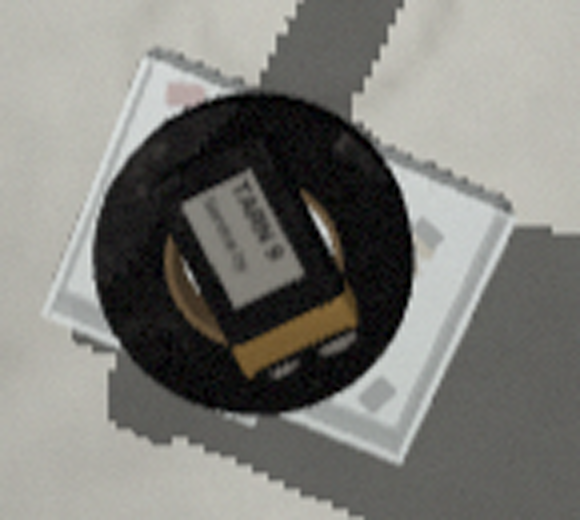

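The battery, tape roll and box poses are clear in the crop. Next is the bottle: move over it, then straight down to TCP z 0.086.

Emit:
servo_tool --series "-1 -0.139 -0.0255 0 0 0 0;-1 -0.139 -0.0255 0 0 0 0;-1 -0.139 -0.0255 0 0 0 0;-1 -0.139 -0.0255 0 0 0 0;-1 -0.139 -0.0255 0.06 0 0 0;-1 -0.139 -0.0255 0.06 0 0 0;-1 -0.139 -0.0255 0.06 0 0 0"

```text
time_s: 2.33
eef_pos: [0.5523, -0.0987, 0.1907]
eef_rot: [-0.005, -0.001, 1.0, 0.002]
wrist_force: [-1.2, 0.6, 0.3]
opening: 1.001
grasp_force: 0.0
```

```bash
python3 -c "
from bench import ctrl
print(ctrl.get_obs()['eef_pos'],ctrl.get_obs()['q'])"
```

```text
[ 0.55231122 -0.09869209  0.19072054] [-3.88660773e-01  2.23805158e-01  1.69551578e+00  6.00959861e-04
  1.23283622e+00 -1.96257532e+00]
```

Emit:
servo_tool --series "-1 0 0 0 0 0 0;-1 0 0 0.02 0 0 0;-1 0 0 0.02 0 0 0;-1 0 0 0.02 0 0 0"

```text
time_s: 2.67
eef_pos: [0.5554, -0.1018, 0.1775]
eef_rot: [0.0, -0.001, 1.0, -0.0]
wrist_force: [0.3, -0.3, 0.5]
opening: 1.002
grasp_force: 0.0
```

Emit:
servo_tool --series "-1 0 -0.003 0.02 0 0 0;-1 0 -0.003 0.045 0 0 0;-1 0 -0.003 0.07 0 0 0;-1 0 -0.003 0.085 0 0 0;-1 0 -0.003 0.0905 0 0 0;-1 0 -0.003 0.0905 0 0 0;-1 0 -0.003 0.0905 0 0 0;-1 0 -0.003 0.0905 0 0 0;0.2 0 -0.003 0.0905 0 0 0;0.2 0 -0.003 0.0905 0 0 0"

```text
time_s: 3.5
eef_pos: [0.556, -0.1059, 0.0872]
eef_rot: [0.001, -0.0, 1.0, -0.0]
wrist_force: [-0.2, -0.2, -0.5]
opening: 0.746
grasp_force: 0.0
```

Emit:
servo_tool --series "0.5 0 0 0 0 0 0;0.5 0 0 0 0 0 0;0.5 0 0 0 0 0 0;0.5 0 0 0 0 0 0;0.5 0 0 0 0 0 0;0.5 0 0 0 0 0 0"

```text
time_s: 4.0
eef_pos: [0.556, -0.1056, 0.0871]
eef_rot: [0.001, -0.0, 1.0, -0.0]
wrist_force: [0.1, 0.5, 7.0]
opening: 0.606
grasp_force: 62.2
```

Emit:
servo_tool --series "0.5 0 0 -0.015 0 0 0;0.5 0 0 -0.04 0 0 0;0.5 0 0 -0.07 0 0 0;0.5 0 0 -0.08 0 0 0;0.5 0 0 -0.08 0 0 0"

```text
time_s: 4.42
eef_pos: [0.5572, -0.1064, 0.169]
eef_rot: [0.003, -0.0, 1.0, -0.001]
wrist_force: [1.3, 1.1, -1.5]
opening: 0.605
grasp_force: 63.7
```

Emit:
servo_tool --series "0.5 -0.014 0.02 0 0 0 0;0.5 -0.014 0.05 0 0 0 0;0.5 -0.014 0.085 0 0 0 0;0.5 -0.014 0.12 0 0 0 0;0.5 -0.014 0.155 0 0 0 0;0.5 -0.014 0.19 0 0 0 0;0.5 -0.014 0.225 0 0 0 0;0.5 -0.014 0.255 0 0 0 0;0.5 -0.014 0.273 0 0 0 0;0.5 -0.014 0.2815 0 0 0 0;0.5 -0.014 0.2815 0 0 0 0;0.5 -0.014 0.2815 0 0 0 0"

```text
time_s: 5.42
eef_pos: [0.5685, 0.1754, 0.1644]
eef_rot: [-0.001, -0.0, 1.0, -0.0]
wrist_force: [-1.3, -0.6, -3.1]
opening: 0.608
grasp_force: 63.6
```

Run:
```python
from trays import *
c=cam('side'); save(c,'pics/s2.png'); im=c['img'][130:320,230:420]; cv2.imwrite('pics/s2.png',cv2.resize(im,None,fx=3,fy=3)[...,::-1])
o=ctrl.get_obs(); print(o['eef_pos'],o['opening'],o['grasp_force'])
c=cam('top'); P=pts(c)
```

```text
[0.56883018 0.17474192 0.16477662] 0.6059417072303472 63.63509839623134
```

View pics/s2.png

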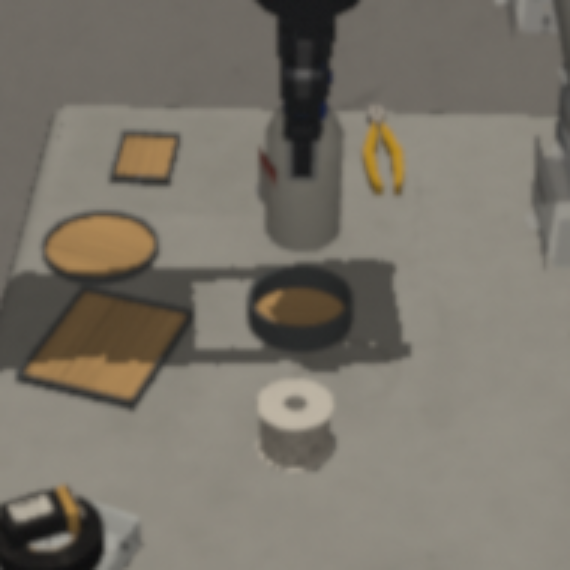

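The bottle hangs upright at crop (302,180), above its holder at (299,310). I'm lowering it.

Emit:
servo_tool --series "0.5 0 0 0.02 0 0 0;0.5 0 0 0.045 0 0 0;0.5 0 0 0.06 0 0 0;0.5 0 0 0.068 0 0 0;0.5 0 0 0.071 0 0 0;0.5 0 0 0.071 0 0 0;0.5 0 0 0.071 0 0 0"

```text
time_s: 6.1
eef_pos: [0.57, 0.1754, 0.0958]
eef_rot: [0.001, 0.0, 1.0, 0.0]
wrist_force: [-0.0, 0.2, -1.8]
opening: 0.605
grasp_force: 63.6
```

Emit:
servo_tool --series "0.5 0 0 0.002 0 0 0;0.5 0 0 0.004 0 0 0;0.5 0 0 0.004 0 0 0;0.5 0 0 0.004 0 0 0"

```text
time_s: 6.43
eef_pos: [0.5694, 0.1759, 0.0912]
eef_rot: [0.0, -0.0, 1.0, 0.0]
wrist_force: [0.5, 0.3, -0.8]
opening: 0.607
grasp_force: 63.7
```

Emit:
servo_tool --series "0.5 0 0 0.001 0 0 0;-0.5 0 0 0.001 0 0 0;-1 0 0 0.001 0 0 0;-1 0 0 0.001 0 0 0;-1 0 0 0.001 0 0 0;-1 0 0 0.001 0 0 0;-1 0 0 0.001 0 0 0;-1 0 0 -0.02 0 0 0;-1 0 0 -0.05 0 0 0;-1 0 0 -0.09 0 0 0;-1 0 0 -0.12 0 0 0;-1 0 0 -0.12 0 0 0"

```text
time_s: 7.43
eef_pos: [0.5731, 0.1764, 0.2187]
eef_rot: [0.006, -0.0, 1.0, 0.001]
wrist_force: [1.4, 0.1, 0.8]
opening: 1.0
grasp_force: 0.0
```

Bottle released. Next I'm moving over the battery with the yaw turned +26.2°.

Emit:
servo_tool --series "-1 0.153 -0.273 0 0 0 -26.2;-1 0.153 -0.273 0 0 0 -26.2;-1 0.153 -0.273 0 0 0 -26.2;-1 0.153 -0.273 0 0 0 -26.2;-1 0.153 -0.273 0 0 0 -26.2;-1 0.153 -0.273 0 0 0 -26.2;-1 0.153 -0.273 0 0 0 -26.2;-1 0.153 -0.273 0 0 0 -26.2;-1 0.153 -0.273 0 0 0 -26.2;-1 0.153 -0.273 0 0 0 -26.2;-1 0.153 -0.273 0 0 0 -26.2"

```text
time_s: 8.35
eef_pos: [0.4164, -0.097, 0.2108]
eef_rot: [0.0, -0.226, 0.974, 0.0]
wrist_force: [0.5, -0.6, -0.6]
opening: 0.999
grasp_force: 0.0
```

```bash
cat > to.py <<'E'
# usage: to.py x y z az : tool-frame move needed
import sys; from h import *
o=ctrl.get_obs(); x,y,z,az=map(float,sys.argv[1:5]); w,a,b,c=o['eef_rot']; M=R.from_quat([a,b,c,w]).as_matrix()
cur=np.degrees(np.arctan2(M[1,1],M[0,1])); print('pos',o['eef_pos'].round(4),'az',cur.round(2),'q6',o['q'][5].round(2),'shift',(M.T@(np.array([x,y,z])-o['eef_pos'])).round(4),'turn',round(-((az-cur+180)%360-180),2))
E
python3 to.py .4174 -.0976 .070 116.2
python3 - <<'E'
from h import *
c=cam('top');P=pts(c);Q=P[205:255,280:320].reshape(-1,3);hsv=cv2.cvtColor(c['img'],cv2.COLOR_RGB2HSV)[205:255,280:320].reshape(-1,3)
s=Q[(hsv[:,0]>100)&(hsv[:,0]<130)&(hsv[:,1]>120)&(Q[:,2]>.08)]; print('pump in holder',len(s),np.median(s,0),s[:,2].max())
E
```

```text
pos [ 0.4164 -0.097   0.2108] az 116.17 q6 -2.54 shift [-0.0005 -0.0009  0.1408] turn -0.03
pump in holder 192 [0.57095509 0.17920664 0.13462579] 1.3444835209765362
```

Emit:
servo_tool --series "-0.3 -0.0005 -0.001 0.03 0 0 0;-0.3 -0.0005 -0.001 0.07 0 0 0;-0.3 -0.0005 -0.001 0.11 0 0 0;-0.3 -0.0005 -0.001 0.13 0 0 0;-0.3 -0.0005 -0.001 0.138 0 0 0;-0.3 -0.0005 -0.001 0.14 0 0 0;-0.3 -0.0005 -0.001 0.14 0 0 0;-0.3 -0.0005 -0.001 0.14 0 0 0"

```text
time_s: 9.07
eef_pos: [0.4185, -0.0981, 0.0722]
eef_rot: [0.001, -0.227, 0.974, -0.001]
wrist_force: [0.4, 0.4, 0.2]
opening: 0.649
grasp_force: 0.0
```

```bash
python3 to.py .4174 -.0976 .070 116.2
python3 - <<'E'
from h import *
c=cam('wrist'); save(c,'pics/w3.png')
E
```

```text
pos [ 0.4185 -0.0981  0.0722] az 116.26 q6 -2.54 shift [0.0008 0.001  0.0022] turn 0.06
```

View pics/w3.png

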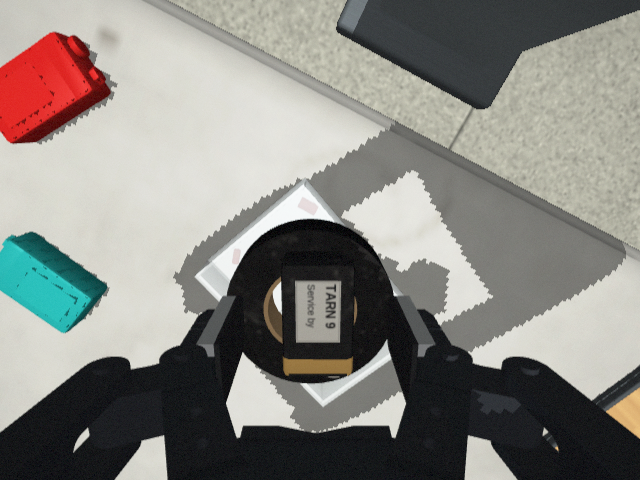

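The battery at (318,320) is square and centred between the pads (x 215 and 415). Closing.

Emit:
servo_tool --series "-0.3 0 0.0005 0.002 0 0 0;1 0 0.0005 0.002 0 0 0;1 0 0.0005 0.002 0 0 0;1 0 0.0005 0.002 0 0 0;1 0 0.0005 0.002 0 0 0;1 0 0.0005 0.002 0 0 0;1 0 0.0005 0.002 0 0 0;1 0 0.0005 0.002 0 0 0;1 0 0.0005 0.002 0 0 0"

```text
time_s: 9.87
eef_pos: [0.4174, -0.0977, 0.0696]
eef_rot: [0.0, -0.227, 0.974, -0.0]
wrist_force: [-1.8, 1.2, 6.5]
opening: 0.29
grasp_force: 59.7
```

Emit:
servo_tool --series "1 0 0 -0.01 0 0 0;1 0 0 -0.03 0 0 0;1 0 0 -0.06 0 0 0;1 0 0 -0.09 0 0 0;1 0 0 -0.1 0 0 0;1 0 0 -0.1 0 0 0"

```text
time_s: 10.37
eef_pos: [0.4188, -0.0984, 0.1721]
eef_rot: [0.002, -0.227, 0.974, -0.002]
wrist_force: [0.2, -0.8, -0.4]
opening: 0.294
grasp_force: 59.0
```

```bash
python3 to.py .4325 .391 .17 179.2
python3 - <<'E'
from h import *
c=cam('wrist'); cv2.imwrite('pics/w4.png',c['img'][150:450,120:520,::-1])
E
```

```text
pos [ 0.4188 -0.0984  0.1721] az 116.21 q6 -2.54 shift [-0.2285  0.433   0.0005] turn -62.99
```

View pics/w4.png

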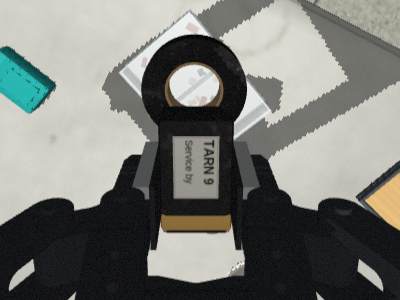

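The battery is held at crop (195,165), and the tape roll (195,85) and box haven't moved. I'm carrying it to the small tray.

Emit:
servo_tool --series "1 -0.02 0.038 0 0 0 -7;1 -0.038 0.072 0 0 0 -14;1 -0.057 0.108 0 0 0 -21;1 -0.076 0.144 0 0 0 -28;1 -0.095 0.18 0 0 0 -35;1 -0.114 0.216 0 0 0 -42;1 -0.133 0.252 0 0 0 -49;1 -0.152 0.288 0 0 0 -56;1 -0.171 0.324 0 0 0 -63;1 -0.19 0.36 0 0 0 -63;1 -0.209 0.396 0 0 0 -63;1 -0.222 0.421 0 0 0 -63"

```text
time_s: 11.42
eef_pos: [0.4284, 0.381, 0.1661]
eef_rot: [-0.001, -0.703, 0.711, 0.001]
wrist_force: [0.8, -0.6, 0.4]
opening: 0.293
grasp_force: 59.1
```

Emit:
servo_tool --series "1 0 0 0 0 0 0;1 0 0 0 0 0 0;1 0 0 0 0 0 0"

```text
time_s: 11.67
eef_pos: [0.4289, 0.3774, 0.1665]
eef_rot: [-0.002, -0.702, 0.712, 0.0]
wrist_force: [0.3, -0.8, -0.0]
opening: 0.293
grasp_force: 59.1
```

```bash
python3 to.py .4325 .391 .034 179.2
```

```text
pos [0.4289 0.3774 0.1665] az 179.24 q6 -2.61 shift [-0.0139 -0.0039  0.1325] turn 0.04
```

Emit:
servo_tool --series "1 -0.014 -0.004 0.03 0 0 0;1 -0.014 -0.004 0.07 0 0 0;1 -0.014 -0.004 0.1 0 0 0;1 -0.014 -0.004 0.12 0 0 0;1 -0.014 -0.004 0.13 0 0 0;1 -0.014 -0.004 0.132 0 0 0;1 -0.014 -0.004 0.132 0 0 0;1 -0.014 -0.004 0.132 0 0 0"

```text
time_s: 12.33
eef_pos: [0.4355, 0.3924, 0.0382]
eef_rot: [0.001, -0.702, 0.712, -0.0]
wrist_force: [0.2, 0.3, 0.3]
opening: 0.295
grasp_force: 59.1
```

```bash
python3 to.py .4325 .391 .0315 179.2
python3 - <<'E'
from h import *
c=cam('wrist'); save(c,'pics/w5.png')
E
```

```text
pos [0.4355 0.3924 0.0382] az 179.17 q6 -2.6 shift [0.0015 0.003  0.0067] turn -0.03
```

View pics/w5.png

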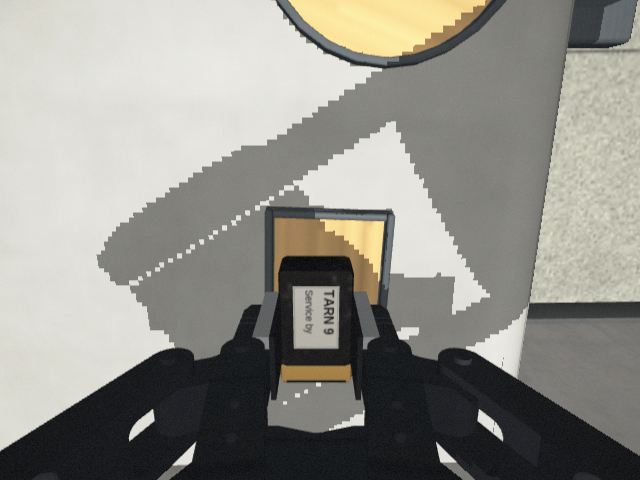

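The battery at (317,320) is square with its tray (x 268–392) and about 3 mm to the left, as the numbers also say. I'm correcting that, lowering and releasing.

Emit:
servo_tool --series "1 0.0015 0.003 0.002 0 0 0;1 0.0015 0.003 0.004 0 0 0;1 0.0015 0.003 0.005 0 0 0;1 0.0015 0.003 0.005 0 0 0;1 0.0015 0.003 0.005 0 0 0"

```text
time_s: 12.8
eef_pos: [0.4313, 0.391, 0.0319]
eef_rot: [0.0, -0.702, 0.712, -0.0]
wrist_force: [-0.8, -0.0, -0.5]
opening: 0.29
grasp_force: 59.1
```

Emit:
servo_tool --series "0 0 0 0 0 0 0;-1 0 0 0 0 0 0;-1 0 0 0 0 0 0;-1 0 0 0 0 0 0;-1 0 0 0 0 0 0;-1 0 0 -0.02 0 0 0;-1 0 0 -0.05 0 0 0;-1 0 0 -0.09 0 0 0;-1 0 0 -0.13 0 0 0;-1 0 0 -0.14 0 0 0;-1 0 0 -0.14 0 0 0"

```text
time_s: 13.72
eef_pos: [0.4337, 0.3924, 0.1766]
eef_rot: [0.004, -0.702, 0.712, -0.001]
wrist_force: [-0.7, -0.1, -0.1]
opening: 0.997
grasp_force: 0.0
```

```bash
python3 to.py .4213 -.0994 .17 156.2
python3 - <<'E'
from h import *
c=cam('wrist');P=pts(c);save(c,'pics/w6.png')
m=(P[...,2]>.010)&(P[...,2]<.03)&(np.hypot(P[...,0]-.4325,P[...,1]-.391)<.06)
w=P[m]; print(len(w),np.median(w,0),np.round(np.percentile(w[:,2],[5,95]),4)); print(cv2.minAreaRect(w[w[:,2]>.017][:,:2].astype(np.float32)))
s=w[w[:,2]>.017]; A=np.c_[s[:,:2]-s[:,:2].mean(0),np.ones(len(s))]; print('slope',np.linalg.lstsq(A,s[:,2],rcond=None)[0])
E
```

```text
pos [0.4337 0.3924 0.1766] az 179.22 q6 -2.6 shift [0.4919 0.0057 0.0043] turn 23.02
2377 [0.43268315 0.3876     0.0213203 ] [0.0178 0.0226]
((0.43278977274894714, 0.3906385600566864), (0.02614736370742321, 0.04831840097904205), 0.01769869402050972)
slope [-0.0015165   0.00037692  0.02129361]
```

The battery rests flat and centred in its tray: top at 21 mm, centre within about 1 mm. Next is the tape roll.

Emit:
servo_tool --series "-1 0.04 0 0 0 0 7;-1 0.08 0.001 0 0 0 14;-1 0.12 0.001 0 0 0 21;-1 0.16 0.002 0 0 0 23;-1 0.2 0.002 0 0 0 23;-1 0.24 0.003 0 0 0 23;-1 0.28 0.003 0 0 0 23;-1 0.32 0.004 0 0 0 23;-1 0.36 0.004 0 0 0 23;-1 0.4 0.005 0 0 0 23;-1 0.44 0.005 0 0 0 23;-1 0.48 0.006 0 0 0 23"

```text
time_s: 14.77
eef_pos: [0.4243, -0.0746, 0.1693]
eef_rot: [-0.012, -0.533, 0.846, -0.006]
wrist_force: [-0.1, -0.0, 0.5]
opening: 1.001
grasp_force: 0.0
```

Emit:
servo_tool --series "-1 0 0 0 0 0 0;-1 0 0 0 0 0 0;-1 0 0 0 0 0 0"

```text
time_s: 15.02
eef_pos: [0.4254, -0.0707, 0.1696]
eef_rot: [-0.011, -0.537, 0.843, -0.005]
wrist_force: [-0.2, -0.3, 0.2]
opening: 0.995
grasp_force: 0.0
```

```bash
python3 - <<'E'
from h import *
c=cam('wrist');P=pts(c);Z=P[...,2]
near=np.hypot(P[...,0]-.4213,P[...,1]+.0994)<.075
def show(n,m,h):
    ks=cv2.findContours(m.astype(np.uint8),0,2)[0]; k=max(ks,key=cv2.contourArea); w=plane(c,k[:,0],h)[:,:2].astype(np.float32)
    print(n,cv2.minEnclosingCircle(w),cv2.minAreaRect(w))
show('tape',near&(Z>.034)&(Z<.06),.043); show('box',near&(Z>.014)&(Z<.06),.025)
save(c,'pics/w7.png')
E
python3 to.py .4213 -.0994 .047 156.2
```

```text
tape ((0.42202693223953247, -0.0997859314084053), 0.034308671951293945) ((0.4218273460865021, -0.09984202682971954), (0.06781252473592758, 0.06816460192203522), 64.9295654296875)
box ((0.4271225333213806, -0.09589895606040955), 0.05467131733894348) ((0.426133930683136, -0.09528176486492157), (0.08972875773906708, 0.07609587907791138), 66.22956848144531)
pos [ 0.4255 -0.0704  0.1699] az 155.03 q6 -3.12 shift [ 0.025  -0.0087  0.1236] turn -1.17
```

Joint 6 is at its limit, so I'll use the opposite, equivalent yaw: a half turn in two calls.

Emit:
servo_tool --series "-1 0 0 0 0 0 7;-1 0 0 0 0 0 14;-1 0 0 0 0 0 21;-1 0 0 0 0 0 28;-1 0 0 0 0 0 35;-1 0 0 0 0 0 42;-1 0 0 0 0 0 49;-1 0 0 0 0 0 56;-1 0 0 0 0 0 63;-1 0 0 0 0 0 70;-1 0 0 0 0 0 77;-1 0 0 0 0 0 84"

```text
time_s: 16.07
eef_pos: [0.4261, -0.0699, 0.1707]
eef_rot: [-0.004, 0.167, 0.986, -0.012]
wrist_force: [-0.9, -0.8, -0.3]
opening: 0.998
grasp_force: 0.0
```

Emit:
servo_tool --series "-1 0 0 0 0 0 7;-1 0 0 0 0 0 14;-1 0 0 0 0 0 21;-1 0 0 0 0 0 28;-1 0 0 0 0 0 35;-1 0 0 0 0 0 42;-1 0 0 0 0 0 49;-1 0 0 0 0 0 56;-1 0 0 0 0 0 63;-1 0 0 0 0 0 70;-1 0 0 0 0 0 77;-1 0 0 0 0 0 84"

```text
time_s: 17.07
eef_pos: [0.4261, -0.0699, 0.1707]
eef_rot: [0.005, 0.784, 0.621, -0.011]
wrist_force: [0.3, -0.1, 0.1]
opening: 1.001
grasp_force: 0.0
```

```bash
python3 to.py .4217 -.0997 .1 -23.8; python3 -c "
from bench import ctrl
print(ctrl.get_obs()['eef_rot'])"
```

```text
pos [ 0.4261 -0.0699  0.1707] az -13.23 q6 -0.18 shift [-0.0282  0.0029  0.0714] turn 10.57
[ 0.00544676  0.78376293  0.62093302 -0.01132205]
```

```bash
cat >> to.py <<'E'
a=np.radians(az); D=np.array([[np.sin(a),np.cos(a),0],[-np.cos(a),np.sin(a),0],[0,0,-1]]).astype(float)
D[:,0]=np.cross(D[:,1],D[:,2]); print('rotvec',np.degrees(R.from_matrix(M.T@D).as_rotvec()).round(2))
E
python3 to.py .4217 -.0997 .1 -23.8
```

```text
pos [ 0.4261 -0.0699  0.1707] az -13.23 q6 -0.18 shift [-0.0282  0.0029  0.0714] turn 10.57
rotvec [-0.19  1.43 10.58]
```

Emit:
servo_tool --series "-1 -0.028 0.003 0 -0.2 1.4 6;-1 -0.028 0.003 0.02 -0.2 1.4 10.6;-1 -0.028 0.003 0.05 -0.2 1.4 10.6;-1 -0.028 0.003 0.07 -0.2 1.4 10.6;-1 -0.028 0.003 0.07 -0.2 1.4 10.6;-1 -0.028 0.003 0.07 -0.2 1.4 10.6;-1 -0.028 0.003 0.07 -0.2 1.4 10.6"

```text
time_s: 17.65
eef_pos: [0.423, -0.1007, 0.1028]
eef_rot: [0.001, 0.837, 0.548, 0.0]
wrist_force: [0.2, 0.0, 0.2]
opening: 0.998
grasp_force: 0.0
```

```bash
python3 to.py .4217 -.0997 .047 -23.8
```

```text
pos [ 0.423  -0.1007  0.1028] az -23.55 q6 -0.1 shift [ 0.0004 -0.0017  0.0558] turn 0.25
rotvec [0.12 0.05 0.25]
```

Emit:
servo_tool --series "-1 0 -0.0015 0.02 0 0 0;-1 0 -0.0015 0.04 0 0 0;-1 0 -0.0015 0.052 0 0 0;-1 0 -0.0015 0.0545 0 0 0;-1 0 -0.0015 0.0545 0 0 0;-1 0 -0.0015 0.0545 0 0 0;-1 0 -0.0015 0.0545 0 0 0"

```text
time_s: 18.23
eef_pos: [0.4222, -0.1012, 0.0488]
eef_rot: [0.002, 0.837, 0.547, 0.001]
wrist_force: [1.0, -0.3, 0.6]
opening: 1.001
grasp_force: 0.0
```

```bash
python3 to.py .4217 -.0997 .047 -23.8;  python3 - <<'E'
from h import *
c=cam('wrist'); save(c,'pics/w8.png')
E
```

```text
pos [ 0.4222 -0.1012  0.0488] az -23.63 q6 -0.1 shift [ 0.0011 -0.0011  0.0018] turn 0.17
rotvec [0.23 0.06 0.17]
```

View pics/w8.png

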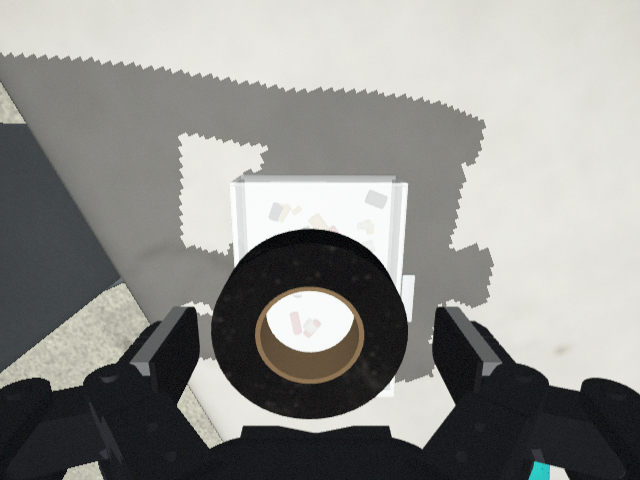

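The tape roll at (310,325) is centred between the open pads (x 198 and 438). The box tab shows on the right at (408,298). Closing.

Emit:
servo_tool --series "-1 0.001 -0.001 0.001 0 0 0;0 0.001 -0.001 0.001 0 0 0;0 0.001 -0.001 0.001 0 0 0;0 0.001 -0.001 0.001 0 0 0;0 0.001 -0.001 0.001 0 0 0;0 0.001 -0.001 0.001 0 0 0"

```text
time_s: 18.78
eef_pos: [0.4208, -0.0994, 0.0473]
eef_rot: [0.001, 0.837, 0.547, 0.0]
wrist_force: [-2.6, 2.3, 10.5]
opening: 0.772
grasp_force: 65.4
```

Emit:
servo_tool --series "0 0 0 -0.01 0 0 0;0 0 0 -0.03 0 0 0;0 0 0 -0.06 0 0 0;0 0 0 -0.08 0 0 0;0 0 0 -0.08 0 0 0;0 0 0 -0.08 0 0 0"

```text
time_s: 19.28
eef_pos: [0.4214, -0.0998, 0.1279]
eef_rot: [0.002, 0.837, 0.547, 0.001]
wrist_force: [-1.1, 0.2, -0.7]
opening: 0.764
grasp_force: 67.4
```

```bash
python3 to.py .4105 .257 .127 -23.8;  python3 - <<'E'
from h import *
c=cam('wrist'); save(c,'pics/w9.png'); P=pts(c); E=P-ctrl.get_obs()['eef_pos']
m=(np.abs(E[...,2]+.005)<.012)&(np.hypot(E[...,0],E[...,1])<.045); m[:, :200]=0; m[:,430:]=0
s=E[m]; print(len(s),np.percentile(s[:,2],[5,50,95])); A=np.c_[s[:,:2],np.ones(len(s))]; print(np.linalg.lstsq(A,s[:,2],rcond=None)[0])
E
```

```text
pos [ 0.4214 -0.0998  0.1279] az -23.64 q6 -0.09 shift [ 3.224e-01 -1.531e-01 -3.000e-04] turn 0.16
rotvec [0.28 0.07 0.16]
26288 [-0.01212402 -0.00256981 -0.00109723]
[ 3.37677943e-05 -7.76080535e-03 -3.40508625e-03]
```

View pics/w9.png

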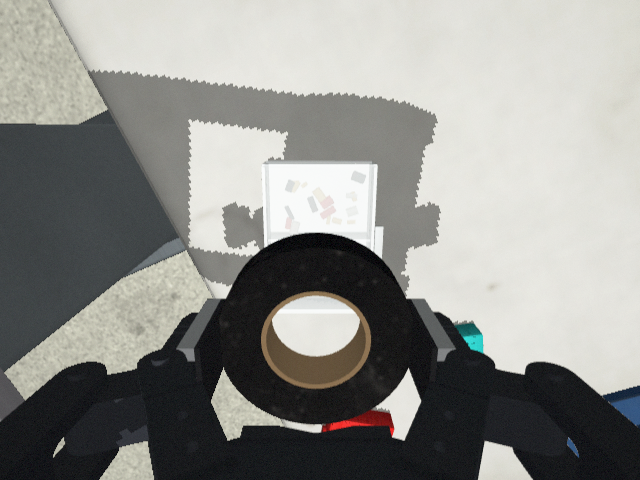

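The tape roll is held flat at (316,335), and the box stayed put. I'm carrying it to the round tray.

Emit:
servo_tool --series "0 0.02 -0.009 0 0 0 0;0 0.05 -0.024 0 0 0 0;0 0.085 -0.04 0 0 0 0;0 0.12 -0.057 0 0 0 0;0 0.155 -0.074 0 0 0 0;0 0.19 -0.09 0 0 0 0;0 0.225 -0.107 0 0 0 0;0 0.26 -0.123 0 0 0 0;0 0.29 -0.138 0 0 0 0;0 0.312 -0.148 0 0 0 0;0 0.3225 -0.153 0 0 0 0;0 0.3225 -0.153 0 0 0 0"

```text
time_s: 20.33
eef_pos: [0.4085, 0.259, 0.1246]
eef_rot: [0.0, 0.836, 0.549, -0.001]
wrist_force: [-0.4, 0.2, -1.0]
opening: 0.766
grasp_force: 67.4
```

Emit:
servo_tool --series "0 0 0 0.02 0 0 0;0 0 0 0.05 0 0 0;0 0 0 0.07 0 0 0;0 0 0 0.085 0 0 0;0 0 0 0.085 0 0 0;0 0 0 0.085 0 0 0;0 0 0 0.085 0 0 0"

```text
time_s: 20.92
eef_pos: [0.4103, 0.2567, 0.0415]
eef_rot: [0.001, 0.837, 0.547, 0.0]
wrist_force: [0.2, 0.7, -0.8]
opening: 0.768
grasp_force: 67.4
```

```bash
python3 to.py .4105 .257 .0285 -23.8;  python3 - <<'E'
from h import *
c=cam('wrist'); save(c,'pics/w10.png')
E
```

```text
pos [0.4103 0.2567 0.0415] az -23.7 q6 0.73 shift [ 0.0004 -0.      0.013 ] turn 0.1
rotvec [0.09 0.05 0.1 ]
```

View pics/w10.png

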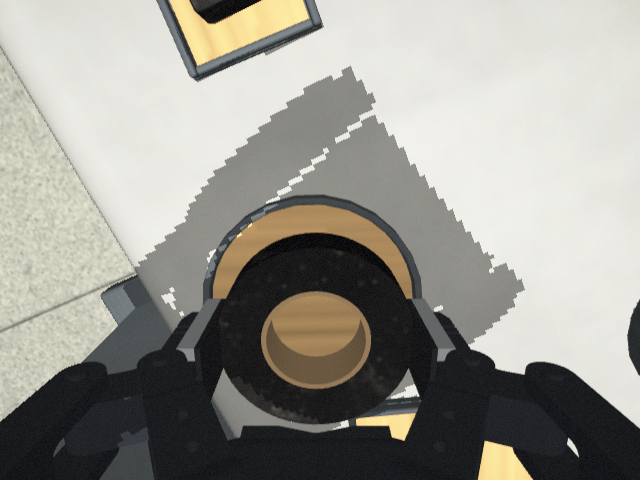

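The tape roll at (316,335) is over its tray, whose rim spans x 205–420 (centre 313). I'm lowering the last 13 mm, watching the force.

Emit:
servo_tool --series "0 0 0 0.004 0 0 0;0 0 0 0.008 0 0 0;0 0 0 0.0115 0 0 0;0 0 0 0.0115 0 0 0;0 0 0 0.0115 0 0 0"

```text
time_s: 21.38
eef_pos: [0.4095, 0.2574, 0.0292]
eef_rot: [0.001, 0.837, 0.547, -0.0]
wrist_force: [0.6, 0.1, 0.5]
opening: 0.766
grasp_force: 67.4
```

Emit:
servo_tool --series "0 0 0 0.001 0 0 0;0 0 0 0.001 0 0 0;-1 0 0 0.001 0 0 0;-1 0 0 0.001 0 0 0;-1 0 0 0.001 0 0 0;-1 0 0 0.001 0 0 0;-1 0 0 -0.01 0 0 0;-1 0 0 -0.04 0 0 0;-1 0 0 -0.08 0 0 0;-1 0 0 -0.12 0 0 0;-1 0 0 -0.13 0 0 0;-1 0 0 -0.13 0 0 0"

```text
time_s: 22.38
eef_pos: [0.4125, 0.2586, 0.1644]
eef_rot: [0.002, 0.837, 0.547, 0.004]
wrist_force: [0.2, -0.2, -0.0]
opening: 1.002
grasp_force: 0.0
```

```bash
python3 to.py .4268 -.0954 .15 -23.8;  python3 - <<'E'
from h import *
c=cam('wrist');P=pts(c);save(c,'pics/w11.png')
m=(P[...,2]>.018)&(P[...,2]<.03)&(np.hypot(P[...,0]-.4105,P[...,1]-.257)<.06)
k=max(cv2.findContours(m.astype(np.uint8),0,2)[0],key=cv2.contourArea); print('tape',cv2.minEnclosingCircle(plane(c,k[:,0],.023)[:,:2].astype(np.float32)))
s=P[m]; print(np.median(s[:,2])); s=s[abs(s[:,2]-np.median(s[:,2]))<.003];A=np.c_[s[:,:2]-s[:,:2].mean(0),np.ones(len(s))]; print(np.linalg.lstsq(A,s[:,2],rcond=None)[0])
E
```

```text
pos [0.4125 0.2586 0.1644] az -23.63 q6 0.73 shift [-0.3186  0.1549  0.014 ] turn 0.17
rotvec [ 0.47 -0.3   0.17]
tape ((0.41143321990966797, 0.25806182622909546), 0.034565847367048264)
0.023031486871715495
[ 0.0008096  -0.00014628  0.02302362]
```

The tape roll lies flat and centred in its tray. Now back to the box, measuring it from above.

Emit:
servo_tool --series "-1 -0.035 0.017 0 0 0 0;-1 -0.07 0.034 0 0 0 0;-1 -0.105 0.051 0 0 0 0;-1 -0.14 0.068 0 0 0 0;-1 -0.175 0.085 0 0 0 0;-1 -0.21 0.102 0 0 0 0;-1 -0.245 0.119 0 0 0 0;-1 -0.28 0.136 0 0 0 0;-1 -0.305 0.148 0 0 0 0;-1 -0.3186 0.155 0 0 0 0;-1 -0.3186 0.155 0 0 0 0;-1 -0.3186 0.155 0 0 0 0"

```text
time_s: 23.43
eef_pos: [0.4228, -0.0964, 0.1584]
eef_rot: [-0.001, 0.838, 0.546, -0.001]
wrist_force: [-0.2, 1.0, 0.2]
opening: 1.0
grasp_force: 0.0
```

```bash
python3 to.py .4268 -.0954 .06 -23.8;  python3 - <<'E'
from h import *
c=cam('wrist');P=pts(c);Z=P[...,2]
near=np.hypot(P[...,0]-.4268,P[...,1]+.0954)<.08
for lo in(.012,.0225):
    m=(near&(Z>lo)&(Z<.03)).astype(np.uint8); m=cv2.morphologyEx(m,2,np.ones((11,11)) if lo>.02 else np.ones((3,3)))
    k=max(cv2.findContours(m,0,2)[0],key=cv2.contourArea); print(lo,cv2.minAreaRect(plane(c,k[:,0],.025)[:,:2].astype(np.float32)))
a=np.radians(-23.8); e=np.array([np.cos(a),np.sin(a)]); g=np.array([-e[1],e[0]])
w=P[m>0][:,:2]; w=w-[.4268,-.0954]; print('y',np.percentile(w@e,[.5,99.5]),'long',np.percentile(w@g,[.5,99.5]))
cv2.imwrite('pics/w12.png',c['img'][:,:,::-1])
E
```

```text
pos [ 0.4228 -0.0964  0.1584] az -23.78 q6 -0.08 shift [0.0026 0.0035 0.0984] turn 0.02
rotvec [-0.12  0.02  0.02]
0.012 ((0.4300551414489746, -0.0953528881072998), (0.09067990630865097, 0.06873214244842529), 66.21810913085938)
0.0225 ((0.4298132658004761, -0.09591757506132126), (0.08945083618164062, 0.06871936470270157), 66.21853637695312)
y [-0.03082534  0.03577402] long [-0.04415283  0.0451733 ]
```

View pics/w12.png

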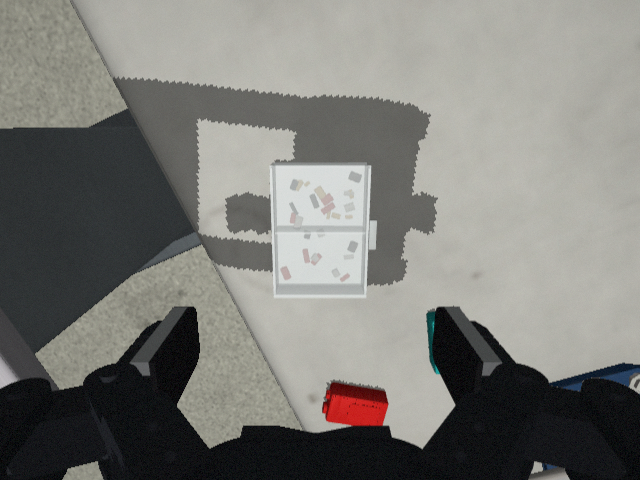

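The clear box is at (320,230) with its tab on the right wall at (373,234). I'll grip 24 mm off-centre along its length, so the pads miss the tab.

```bash
python3 to.py .4183 -.1167 .06 -23.8
```

```text
pos [ 0.4228 -0.0957  0.1586] az -23.7 q6 -0.08 shift [-0.021   0.0045  0.0986] turn 0.1
rotvec [-0.11  0.01  0.1 ]
```

Emit:
servo_tool --series "-1 -0.021 0.0045 0.02 0 0 0;-1 -0.021 0.0045 0.05 0 0 0;-1 -0.021 0.0045 0.08 0 0 0;-1 -0.021 0.0045 0.098 0 0 0;-1 -0.021 0.0045 0.098 0 0 0;-1 -0.021 0.0045 0.098 0 0 0;-1 -0.021 0.0045 0.098 0 0 0"

```text
time_s: 24.07
eef_pos: [0.4202, -0.1171, 0.0627]
eef_rot: [0.001, 0.837, 0.548, 0.0]
wrist_force: [-0.2, -1.0, 0.5]
opening: 1.003
grasp_force: 0.0
```

```bash
python3 to.py .4183 -.1167 .027 -23.8
```

```text
pos [ 0.4202 -0.1171  0.0627] az -23.56 q6 -0.13 shift [-0.0004 -0.002   0.0357] turn 0.24
rotvec [0.12 0.05 0.24]
```

Emit:
servo_tool --series "-1 0 -0.001 0.012 0 0 0;-1 0 -0.001 0.024 0 0 0;-1 0 -0.001 0.032 0 0 0;-1 0 -0.001 0.034 0 0 0;-1 0 -0.001 0.034 0 0 0;-1 0 -0.001 0.034 0 0 0"

```text
time_s: 24.57
eef_pos: [0.4193, -0.1175, 0.0287]
eef_rot: [0.001, 0.837, 0.547, 0.0]
wrist_force: [0.3, 0.5, -0.1]
opening: 1.0
grasp_force: 0.0
```

```bash
python3 to.py .4183 -.1167 .027 -23.8;python3 - <<'E'
from h import *
c=cam('wrist');cv2.imwrite('pics/w13.png',c['img'][:,:,::-1])
E
```

```text
pos [ 0.4193 -0.1175  0.0287] az -23.63 q6 -0.13 shift [ 0.0003 -0.0013  0.0017] turn 0.17
rotvec [0.14 0.06 0.17]
```

View pics/w13.png

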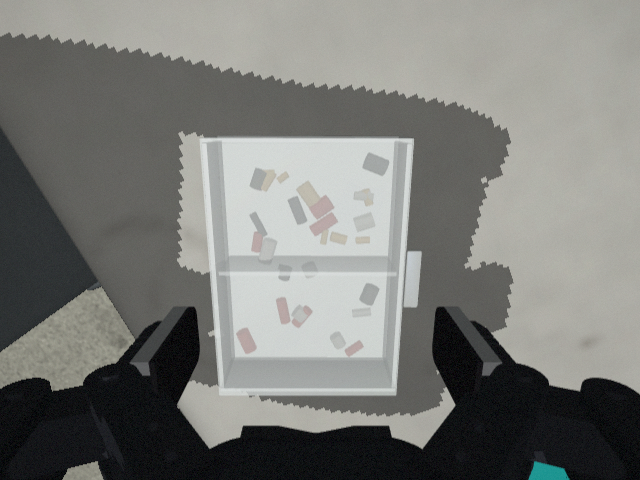

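The box at (310,265) sits between the pads, with the tab (412,280) just clear of the right pad (rows 308+). Closing.

Emit:
servo_tool --series "-1 -0.001 -0.001 0.001 0 0 0;0 -0.001 -0.001 0.001 0 0 0;0 -0.001 -0.001 0.001 0 0 0;0 -0.001 -0.001 0.001 0 0 0;0 -0.001 -0.001 0.001 0 0 0;0 -0.001 -0.001 0.001 0 0 0"

```text
time_s: 25.12
eef_pos: [0.4177, -0.118, 0.0275]
eef_rot: [0.001, 0.837, 0.547, 0.0]
wrist_force: [-0.5, 0.3, 5.8]
opening: 0.739
grasp_force: 66.0
```

Emit:
servo_tool --series "0 0 0 -0.01 0 0 0;0 0 0 -0.03 0 0 0;0 0 0 -0.06 0 0 0;0 0 0 -0.08 0 0 0;0 0 0 -0.08 0 0 0;0 0 0 -0.08 0 0 0"

```text
time_s: 25.62
eef_pos: [0.4183, -0.1182, 0.1083]
eef_rot: [0.002, 0.837, 0.547, 0.001]
wrist_force: [-0.7, 0.7, -1.4]
opening: 0.739
grasp_force: 66.2
```

```bash
cat > box.py <<'E'
from h import *
c=cam('wrist');save(c,'pics/w14.png'); P=pts(c); o=ctrl.get_obs()['eef_pos']; Z=P[...,2]-o[2]
a=np.radians(-23.8); e=np.array([np.cos(a),np.sin(a)]); g=np.array([-e[1],e[0]])
W=(P[...,:2]-o[:2]); Y=W@e; X=W@g
m=(abs(Z)<.012)&(abs(Y)<.045)&(X>-.03)&(X<.09)
s=np.c_[X[m],Y[m],Z[m]]; f=s[(s[:,2]>np.percentile(s[:,2],40)-.004)&(s[:,0]>.015)]
print(len(f),'z',np.median(f[:,2]),'slope',np.linalg.lstsq(np.c_[f[:,:2],np.ones(len(f))],f[:,2],rcond=None)[0],'X',np.percentile(s[:,0],[.5,99.5]),'Y',np.percentile(f[:,1],[.5,99.5]))
E
python3 box.py; python3 to.py .4295 .134 .11 -17.7
```

```text
35870 z -0.0018662608169344105 slope [-0.0017606   0.00506741 -0.00179862] X [-0.01936656  0.06962776] Y [-0.02976498  0.03785492]
pos [ 0.4173 -0.1177  0.1071] az -23.65 q6 -0.14 shift [ 0.2354 -0.0898 -0.0033] turn -5.95
rotvec [ 0.11  0.06 -5.95]
```

View pics/w14.png

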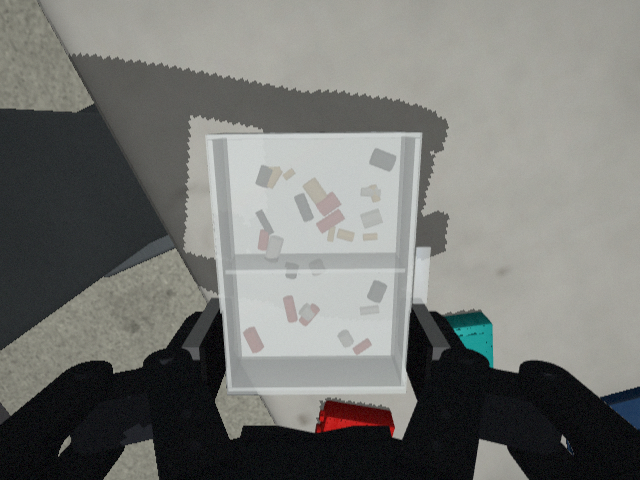

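The box is held level at (315,265), with its centre 25 mm ahead of the TCP. I'm carrying it to the large tray.

Emit:
servo_tool --series "0 0.02 -0.0085 0 0 0 -1;0 0.05 -0.021 0 0 0 -2;0 0.085 -0.036 0 0 0 -3;0 0.12 -0.051 0 0 0 -4;0 0.15 -0.064 0 0 0 -5;0 0.18 -0.0765 0 0 0 -6;0 0.2 -0.085 0 0 0 -6;0 0.21 -0.0893 0 0 0 -6;0 0.21 -0.0893 0 0 0 -6;0 0.21 -0.0893 0 0 0 -6"

```text
time_s: 26.5
eef_pos: [0.4186, 0.1108, 0.1053]
eef_rot: [0.0, 0.807, 0.591, -0.001]
wrist_force: [0.2, 0.1, -1.1]
opening: 0.737
grasp_force: 66.1
```

```bash
python3 to.py .4198 .1107 .045 -17.7
```

```text
pos [0.4186 0.1108 0.1053] az -17.54 q6 0.29 shift [0.0004 0.0013 0.0603] turn 0.16
rotvec [-0.09  0.12  0.16]
```

Emit:
servo_tool --series "0 0 0.001 0.02 0 0 0;0 0 0.001 0.04 0 0 0;0 0 0.001 0.055 0 0 0;0 0 0.001 0.06 0 0 0;0 0 0.001 0.06 0 0 0;0 0 0.001 0.06 0 0 0"

```text
time_s: 27.0
eef_pos: [0.4208, 0.1095, 0.0466]
eef_rot: [0.001, 0.808, 0.59, -0.0]
wrist_force: [-0.3, -0.3, 0.2]
opening: 0.736
grasp_force: 66.0
```

```bash
python3 to.py .4198 .1107 .0325 -17.7
python3 - <<'E'
from h import *
c=cam('wrist');cv2.imwrite('pics/w15.png',c['img'][:,:,::-1])
E
```

```text
pos [0.4208 0.1095 0.0466] az -17.71 q6 0.29 shift [ 0.0009 -0.0013  0.0141] turn -0.01
rotvec [ 0.02  0.08 -0.01]
```

View pics/w15.png

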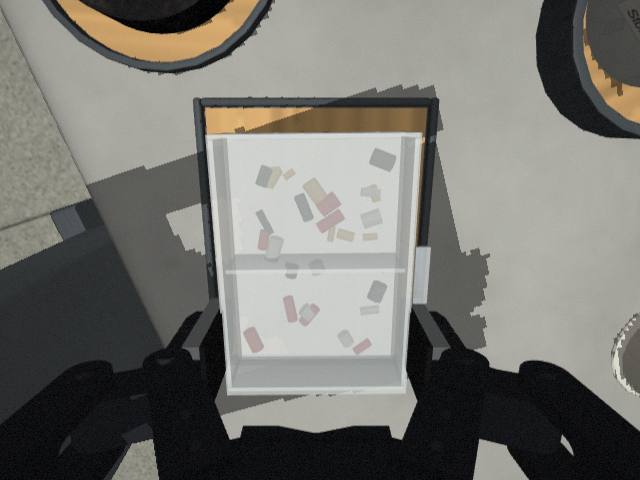

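The box is square over its tray (rim x 195–437, top edge row 100). Lowering.

Emit:
servo_tool --series "0 0 -0.001 0.005 0 0 0;0 0 -0.001 0.009 0 0 0;0 0 -0.001 0.0125 0 0 0;0 0 -0.001 0.0125 0 0 0;0 0 -0.001 0.0125 0 0 0"

```text
time_s: 27.47
eef_pos: [0.4197, 0.1104, 0.034]
eef_rot: [0.001, 0.807, 0.59, -0.0]
wrist_force: [0.6, -0.6, -0.5]
opening: 0.74
grasp_force: 66.0
```

Emit:
servo_tool --series "0 0 0 0.001 0 0 0;0 0 0 0.0015 0 0 0;-1 0 0 0.0015 0 0 0;-1 0 0 0.0015 0 0 0;-1 0 0 0.0015 0 0 0;-1 0 0 0.0015 0 0 0;-1 0 0 -0.01 0 0 0;-1 0 0 -0.04 0 0 0;-1 0 0 -0.08 0 0 0;-1 0 0 -0.12 0 0 0;-1 0 0 -0.15 0 0 0;-1 0 0 -0.15 0 0 0"

```text
time_s: 28.47
eef_pos: [0.4239, 0.1107, 0.1909]
eef_rot: [0.004, 0.807, 0.59, 0.005]
wrist_force: [1.0, 0.5, -0.2]
opening: 0.997
grasp_force: 0.0
```

Run:
```python
from h import *
c=cam('wrist');P=pts(c);Z=P[...,2];o=ctrl.get_obs();print(o['eef_pos'],o['opening'])
def fl(n,cx,cy,r,lo,hi):
    s=P[(Z>lo)&(Z<hi)&(np.hypot(P[...,0]-cx,P[...,1]-cy)<r)]; md=np.median(s[:,2]); t=s[abs(s[:,2]-md)<.003]
    print(n,md,np.linalg.lstsq(np.c_[t[:,:2]-t[:,:2].mean(0),np.ones(len(t))],t[:,2],rcond=None)[0],cv2.minAreaRect(s[:,:2].astype(np.float32)))
fl('box',.4295,.134,.07,.02,.04); fl('tape',.411,.258,.05,.018,.03)
save(cam('side'),'pics/s3.png')
```

```text
[0.42239276 0.11063178 0.18790748] 0.9988379616068701
box 0.02844575956598222 [1.09507849e-03 3.94815073e-05 2.84439450e-02] ((0.43081215023994446, 0.1328716278076172), (0.09040503948926926, 0.06906139105558395), 73.02098083496094)
tape 0.0229192492397714 [ 0.00025289 -0.00174063  0.02292392] ((0.4079430401325226, 0.24760130047798157), (0.04767506197094917, 0.06836912781000137), 71.58969116210938)
```

View pics/s3.png

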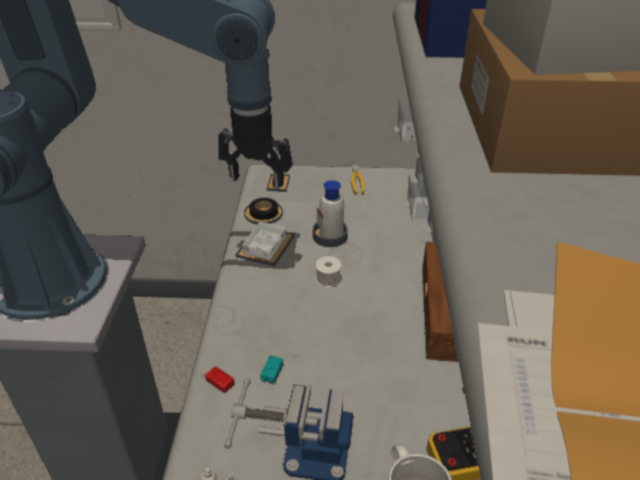

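The side view shows the bottle upright in its holder (330,215), the tape roll (264,209) and the box (265,241) in their trays, and the spool and cutters where they were. The battery (278,182) is partly hidden behind the gripper, but it measured flat earlier.

```bash
python3 -c "
from bench import ctrl
print(ctrl.hand_in())"
```

```text
the job is handed in; nothing more can be done
None
```

All four supplies are in their own holders, let go, and the job is handed in at about 28.5 s of the 115 s allowed; the last depth checks put the battery, tape roll and box flat on their tray floors, the bottle looks upright in its holder, the spool and cutters were not touched, and no verdict came back.

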